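# Sort the hand-ins at the concierge desk

## Robot

A 6-joint arm with a two-finger parallel gripper is mounted at the origin on the work surface. World frame = base frame: x ahead of the robot, y to its left, z up, the work surface at z = 0. Lengths are in m, angles in rad, forces in N, time in s.
With the tool pointing down it reaches from about 0.225 to 0.875 m from the base axis. Payload 3.4 kg.
Tool frame: the origin (TCP) lies on the centre line of the jaws, within the pads' length; the fingertips stand 17 mm ahead of it and the grasp point (between the pads) lies 2 mm behind it; z points along the fingers, y is the line along which they close (so a half turn about z gives the same grasp; the last joint's range is limited). The gripper opens to 85 mm and grips with 20 to 120 N. Pads are 22 mm wide; open, the fingers measure 114 mm over their backs; the gripper's body (76 mm by 85 mm) begins 54 mm behind the grasp point. The pads swing forward as they close: fully open they stand 13 mm farther back than shut.
Start: joints at [1.193, 0.276, 1.505, -0, 1.361, -0.121], TCP at [0.146, 0.556, 0.248] pointing down, gripper open.
Joint ranges: [-2.89, 2.89], [-0.75, 2.08], [0.22, 2.7], [-1.18, 4.32], [0.11, 2.71], [-2.7, 2.7]. Speed limits (rad/s): [2.57, 2.57, 3.14, 3.14, 3.14, 3.14].

## Interface

Orientations are given as a unit quaternion [w, x, y, z].
In Python, from rig import manip gives the robot as it stands.
- The arm moves only by the tool move_arm, never from a script. Its argument "steps" is one flat list of numbers, 7 for each row, row after row: the turn, a rotation vector about the world's x, y, z normalised to -1 to 1, where 1 is 360 degrees, then the shift along the world's x, y, z normalised to -1 to 1, where 1 is 1 m, then the opening, from -1 (shut) to 1 (fully open). A call has exactly 10 rows; each row is the pose to reach, as a shift and turn from the pose commanded when the call began, turning the shorter way round; what a row does not reach only later rows make up. A row lasts 1/10 s, in which the tool goes at most 50 mm and 8.59 degrees, less where a joint would pass 70% of its speed; a pose out of reach is approached as far as the arm can. A call with a number of a shift or a turn outside -1 to 1 is refused whole. A call with a gripper value outside its range is refused whole. The fingers move at their own pace and stop on an object; "squeeze" is the grip in N (left out, the last holds). Time passes only in rows, so rows that repeat a pose let the fingers close, or fill a call up. It gives the time, the measured TCP pose, the force, the opening and the grip force at its end, in the units of the state.
- manip.get_state(): the state, without advancing time (a new reading comes with each control period).
- manip.get_image(name): name is "scene" or "top"; returns a dict with "pixels" (480x640x3 uint8, blue, green, red), "fx", "fy", "cx", "cy" (pixels), "R" (3x3) and "t" (3): a world point X has camera coordinates R X + t. Camera axes: x right, y down, z forward; pixel columns grow to the right and rows downward; lengths in m; the calibration is good to about 2 mm. A picture is of the moment at which its call begins. There is no depth.
- manip.sign_off(): hands the job in; it is judged then, once.
The state is a dict: "clock": time; "qpos": joint angles; "qd": joint speeds; "effort": joint torques, N m; "position": TCP position; "ee_rot": TCP orientation; "contact_force": force on the tool from outside, world axes, zero at the start; "moment": the same for the moment, N m; "width": finger opening in m; "gripper_force": force on a finger pad.
Only numpy, scipy, OpenCV 4.12 (cv2) and the standard library are available. Lean on these libraries where they do the work, as an engineer would, in place of code of your own. Each camera call takes 0.05 s, during which the arm holds its last target. There are 200 camera calls.

## Task

Sort the things handed in at the lobby desk: both orange-tagged mailbox keys into the orange-lined tray, both parcels into the cork-lined tray, and the lost toy car into the blue-lined tray. Set each one down rather than dropping it, so that everything ends up lying flat on its tray's floor, right way up as it was on the desk, wholly inside the rim and nothing on top of anything else. Leave the bell and the stapler where they are.

Things in the scene. Friction and masses are not known exactly. Their poses are not given: they have to be found in the camera images.
- square_key: Mailbox key on a hard orange tag, one rigid piece of about 50 g. The tag is square-cornered, 36 mm along x, 30 mm along y, 14 mm thick, with a white patch on top. The brass key sticks out of the tag's +x end to x = +50 mm (up to 16 mm wide at its root, then 8 mm, 4 mm thick, its underside 5.5 mm above the tag's underside). Origin: centre of the tag's underside; z up. Lies flat on the desk.
- round_key: Mailbox key on a hard orange tag, one rigid piece of about 50 g. The tag is a round disc, 34 mm in diameter, 14 mm thick, with a round white patch on top. The brass key sticks out of the disc towards +x, to x = +50 mm (up to 16 mm wide at its root, then 8 mm, 4 mm thick, its underside 5.5 mm above the tag's underside). Origin: centre of the disc's underside; z up. Lies flat on the desk.
- brown_parcel: Small brown cardboard parcel with a pale tape strip along its length and a white label on top, about 250 g: 76 mm along x, 50 mm along y, 44 mm high. Origin: centre of its underside; z up.
- white_parcel: Small white parcel with brown bands crossed over it, about 200 g: 60 mm along x, 44 mm along y, 52 mm high. Origin: centre of its underside; z up.
- toy_car: Blue toy car with black windows and fixed black wheels (they do not turn), about 90 g: 76 mm long along x (front at +x), 36 mm wide over the wheels along y, 35 mm high; the lower body is 34 mm wide, from 5 to 21 mm up, the cabin above it 30 mm wide and 42 mm long, centred at x = -6 mm. Origin: on the ground under its middle, at the height of the wheels' underside; z up.
- key_tray: Shallow open tray fixed to the desk, grey-painted rim, lined in orange plastic: the tray for keys. 140 mm along its x, 180 mm along its y, walls 5 mm thick, rim 20 mm above the desk, floor 5 mm above the desk (inside 130 x 170 mm, 15 mm deep). Origin: centre of its underside, on the desk; z up.
- parcel_tray: Shallow open tray fixed to the desk, grey-painted rim, lined in tan cork: the tray for parcels. 140 mm along its x, 180 mm along its y, walls 5 mm thick, rim 20 mm above the desk, floor 5 mm above the desk (inside 130 x 170 mm, 15 mm deep). Origin: centre of its underside, on the desk; z up.
- lost_tray: Shallow open tray fixed to the desk, grey-painted rim, lined in dark blue felt: the tray for lost property. 140 mm along its x, 180 mm along its y, walls 5 mm thick, rim 20 mm above the desk, floor 5 mm above the desk (inside 130 x 170 mm, 15 mm deep). Origin: centre of its underside, on the desk; z up.
- desk_bell: Bystander: chrome reception bell on a black base, 80 mm in diameter, 48 mm high, loose on the desk. Origin: centre of its underside.
- stapler: Bystander: black and steel stapler, 120 mm along x, 34 mm along y, 45 mm high, loose on the desk. Origin: centre of its underside.

How it is judged:
By the outcome, as a careful person would: the job done as asked, in the order asked, and still so for the second after the job is handed in, with the robot touching nothing.
It also fails if it takes over 128 s, if anything falls off the work surface, if the arm or the gripper's body presses on something with over 40 N, if the wrist force passes 120 N, or if a joint passes its speed limit or range.

## Working session

There is one attempt and no reset: what is moved stays moved. The work goes in short steps, Python scripts to look and compute and a tool call to move; the robot and the scene stay as the last step left them, time stands still between calls to the robot, and variables do not carry over. Pictures are saved under pics/ and viewed, at most 15 in all, crops included, and the job is handed in when it is done.

Besides the shell and the picture viewer there is one more tool, called after "Call:" as name(argument=value, ...), one argument or row to a line, values as JSON. move_arm: Moves the arm, as the interface text tells. Scaled input: -1 to 1 covers 1 m each way for a shift and 360 degrees each way for a turn. Its arguments: {"type":"object","properties":{"steps":{"type":"array"},"squeeze":{"type":"number"}},"required":["steps"]}

```bash
ls; mkdir -p pics; python3 - <<'E'
from rig import manip
import cv2
print(manip.get_state())
for n in("scene","top"):
    i=manip.get_image(n); cv2.imwrite(f"pics/{n}0.png",i["pixels"]); print(n,i["fx"],i["fy"],i["cx"],i["cy"],i["R"],i["t"])
E
```

```text
pics
{'clock': 0.0, 'qpos': array([ 1.19301762e+00,  2.76592271e-01,  1.50613933e+00,  2.60456148e-06,
        1.36070528e+00, -1.21001435e-01]), 'qd': array([-3.82812351e-04,  3.44242743e-04,  5.78276194e-05,  1.09071231e-03,
       -9.28233773e-04,  4.99362912e-06]), 'effort': array([-1.12710251e-03, -4.16773653e+01, -2.45810205e+01, -1.68223214e-04,
        1.06989293e-02,  8.15922316e-07]), 'position': array([0.14584809, 0.5556756 , 0.24743877]), 'ee_rot': array([-2.28823870e-04,  1.28036424e-01,  9.91769037e-01, -8.93273170e-04]), 'contact_force': array([-0.29012134,  0.19843134,  1.21956958]), 'moment': array([ 0.01602044, -0.03441064, -0.01015644]), 'gripper_force': 0.0, 'width': 0.08519178729071648}
scene 515.5548930905978 515.5548930905978 315.9452800074211 240.11390069904488 [[-0.16035522  0.98697679 -0.01276822]
 [ 0.77477898  0.11784354 -0.62115251]
 [-0.61155845 -0.10949759 -0.78358569]] [ 0.1028548  -0.36453093  1.55891476]
top 549.3996413828321 549.3996413828321 311.7878971846064 233.53476790895445 [[ 0.01892288 -0.99968086  0.01673611]
 [-0.99745764 -0.02002575 -0.06839021]
 [ 0.06870354 -0.01539942 -0.99751826]] [-0.02889553  0.50040358  1.2768079 ]
```

View pics/top0.png

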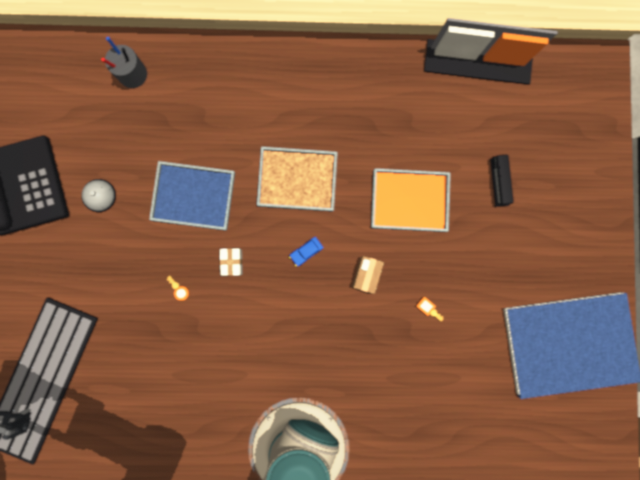

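View pics/scene0.png

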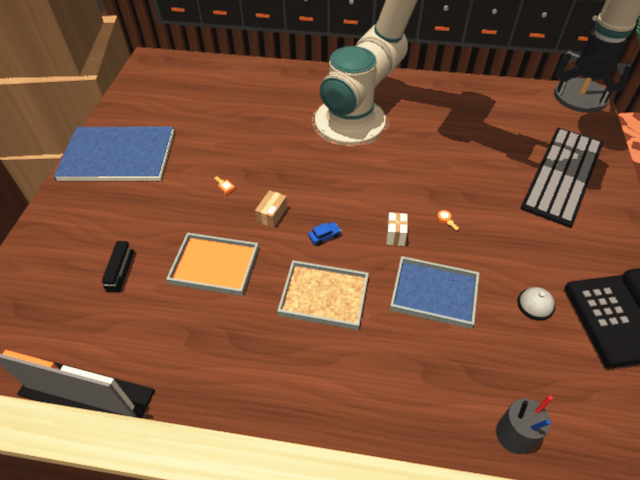

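The top view shows, in (col,row): round key (180,293), white parcel (230,262), car (306,251), brown parcel (369,275) and square key (427,306). The trays are blue (192,196), cork (297,180) and orange (411,200). The scene view agrees. Next I measure and look at one enlarged crop.

```bash
cat > h.py <<'E'
import cv2,numpy as np
from rig import manip
def ray(i,p,z):
    R,t=np.array(i["R"]),np.array(i["t"]); c=-R.T@t
    d=R.T@np.array([(p[0]-i["cx"])/i["fx"],(p[1]-i["cy"])/i["fy"],1]); return (c+d*(z-c[2])/d[2])
def proj(i,X):
    v=np.array(i["R"])@np.array(X)+i["t"]; return np.array([i["cx"]+i["fx"]*v[0]/v[2],i["cy"]+i["fy"]*v[1]/v[2]])
def rect(i,mask,z):
    """min-area rectangle in world of a pixel mask cast on plane z: centre, sides, angle(deg) of long side"""
    cs,_=cv2.findContours(mask.astype(np.uint8),cv2.RETR_EXTERNAL,cv2.CHAIN_APPROX_NONE)
    c=max(cs,key=cv2.contourArea).reshape(-1,2)
    P=np.array([ray(i,p,z)[:2] for p in c],np.float32)*1000
    b=cv2.boxPoints(cv2.minAreaRect(P)); e=[b[1]-b[0],b[2]-b[1]]; e.sort(key=lambda v:-np.hypot(*v))
    return b.mean(0).round(1),[round(float(np.hypot(*v)),1) for v in e],round(float(np.degrees(np.arctan2(e[0][1],e[0][0])))%180,1)
def win(shape,x0,y0,x1,y1):
    m=np.zeros(shape[:2],bool); m[y0:y1,x0:x1]=1; return m
E
python3 - <<'E'
from h import *
i=manip.get_image("top"); im=i["pixels"]; H,S,V=cv2.split(cv2.cvtColor(im,cv2.COLOR_BGR2HSV))
print("cam",-np.array(i["R"]).T@i["t"])
blue=(H>95)&(H<130)&(S>90); B,G,Rr=[im[...,k].astype(int) for k in range(3)]
nonwood=(G>105)
sh=im.shape
for n,m,w,z in [("lost",blue,(140,150,245,240),.005),("orange",(S>150)&(V>200),(362,155,460,240),.005),("cork",(V>170)&(S>60),(250,140,345,220),.005),
 ("car",blue,(280,230,330,272),.02),("brown",nonwood,(345,245,395,305),.044),("white",nonwood,(210,240,250,285),.052),
 ("sqkey",nonwood,(405,285,455,330),.010),("rdkey",nonwood,(155,265,200,310),.010)]:
    print(n,*rect(i,m&win(sh,*w),z))
# key parts: white patch/orange centroids
for n,w in(("sq",(405,285,455,330)),("rd",(155,265,200,310))):
    for q,m,z in(("white",(B>150)&(G>150),.014),("all",nonwood,.01),("orange",(H<12)&(S>140)&(V>180)|(B>150)&(G>150),.014)):
        m=m&win(sh,*w); ys,xs=np.nonzero(m)
        print(n,q,len(xs),ray(i,(xs.mean(),ys.mean()),z)[:2].round(4) if len(xs) else None)
cr=im[225:335,150:460]; cv2.imwrite("pics/crop1.png",cv2.resize(cr,None,fx=2.55,fy=2.55,interpolation=cv2.INTER_CUBIC))
E
```

```text
cam [4.11956939e-01 7.96750637e-04 1.30834550e+00]
lost [587.4 267.8] [164.3, 125.3] 83.6
orange [ 588.2 -254.3] [164.9, 125.8] 88.1
cork [632.5  19.5] [170.8, 129.9] 87.7
car [458.9  -6.2] [76.1, 34.6] 126.2
brown [ 407.7 -151.1] [80.8, 52.5] 163.9
white [430.8 165.4] [66.1, 52.3] 1.7
sqkey [ 325.9 -304.2] [70.9, 32.7] 51.2
rdkey [367.1 297.7] [68.3, 34.3] 46.5
sq white 91 [ 0.3361 -0.2905]
sq all 326 [ 0.3296 -0.2996]
sq orange 92 [ 0.3358 -0.2905]
rd white 75 [0.3557 0.2844]
rd all 296 [0.3645 0.2923]
rd orange 82 [0.3554 0.2858]
```

View pics/crop1.png

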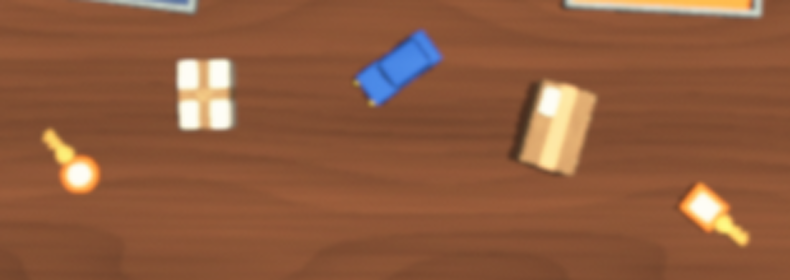

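The crop shows the round key at lower left pointing up-left, the square key at lower right pointing down-right, and the parcels and car clear of each other. I start with the round key.

Call:
move_arm(
  steps=[0,0,-0.326,0.21,-0.271,-0.1,0.2,0,0,-0.326,0.21,-0.271,-0.1,0.2,0,0,-0.326,0.21,-0.271,-0.1,0.2,0,0,-0.326,0.21,-0.271,-0.1,0.2,0,0,-0.326,0.21,-0.271,-0.1,0.2,0,0,-0.326,0.21,-0.271,-0.1,0.2,0,0,-0.326,0.21,-0.271,-0.1,0.2,0,0,-0.326,0.21,-0.271,-0.1,0.2,0,0,-0.326,0.21,-0.271,-0.1,0.2,0,0,-0.326,0.21,-0.271,-0.1,0.2],
  squeeze=30,
)

```text
clock: 1.15
position: [0.3563, 0.2843, 0.1479]
ee_rot: [-0.0, 0.772, 0.635, -0.0]
contact_force: [0.7, 0.2, 0.5]
width: 0.0509
gripper_force: 0.0
```

Call:
move_arm(
  steps=[0,0,-0.087,0,0,-0.04,0.2,0,0,-0.087,0,0,-0.07,0.2,0,0,-0.087,0,0,-0.08,0.2,0,0,-0.087,0,0,-0.08,0.2,0,0,-0.087,0,0,-0.08,0.2,0,0,-0.087,0,0,-0.08,0.2,0,0,-0.087,0,0,-0.08,0.2,0,0,-0.087,0,0,-0.08,0.2,0,0,-0.087,0,0,-0.08,0.2,0,0,-0.087,0,0,-0.08,0.2],
)

```text
clock: 2.15
position: [0.3561, 0.2852, 0.0685]
ee_rot: [0.0, 0.913, 0.407, 0.0]
contact_force: [0.2, 0.9, -0.6]
width: 0.0512
gripper_force: 0.0
```

```bash
python3 - <<'E'
from h import *
for n in("top","scene"):
    i=manip.get_image(n); p=proj(i,(.356,.285,.01)).astype(int)
    c=i["pixels"][max(0,p[1]-50):p[1]+50,max(0,p[0]-60):p[0]+60]; cv2.imwrite(f"pics/a_{n}.png",c)
a=[cv2.resize(cv2.imread(f"pics/a_{n}.png"),(400,333),interpolation=cv2.INTER_CUBIC) for n in("top","scene")]
cv2.imwrite("pics/a.png",np.hstack(a)); print(manip.get_state()["position"])
# tag centre from scene camera initial pic
im=cv2.imread("pics/scene0.png"); B,G,R=[im[...,k].astype(int) for k in range(3)]; m=(B>150)&(G>150)
for w in((205,170,245,200),(430,200,465,235)):
    ys,xs=np.nonzero(m&win(im.shape,*w)); print(len(xs),ray(i,(xs.mean(),ys.mean()),.014)[:2])
E
```

```text
[0.35608296 0.28518781 0.06844732]
47 [ 0.33578845 -0.29286899]
44 [0.35567348 0.28128459]
```

View pics/a.png

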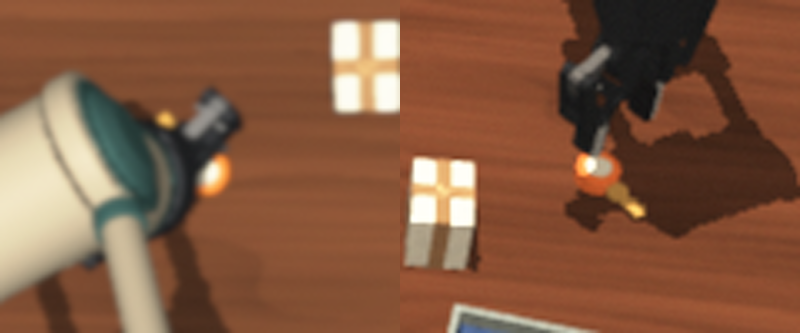

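The crops show the open jaws astride the tag, lined up across the key. Descend and close.

Call:
move_arm(
  steps=[0,0,0,0,-0.002,-0.03,0.2,0,0,0,0,-0.002,-0.04,0.2,0,0,0,0,-0.002,-0.0475,0.2,0,0,0,0,-0.002,-0.0475,0.2,0,0,0,0,-0.002,-0.0475,-0.3,0,0,0,0,-0.002,-0.0475,-0.6,0,0,0,0,-0.002,-0.0475,-0.6,0,0,0,0,-0.002,-0.0475,-0.6,0,0,0,0,-0.002,-0.0475,-0.6,0,0,0,0,-0.002,-0.0475,-0.6],
)

```text
clock: 3.25
position: [0.3566, 0.2835, 0.0214]
ee_rot: [-0.0, 0.913, 0.407, 0.001]
contact_force: [-0.7, 0.4, 6.7]
width: 0.0323
gripper_force: 30.1
```

Call:
move_arm(
  steps=[0,0,0,0,0,0.03,-0.6,0,0,0,0,0,0.06,-0.6,0,0,0,0,0,0.09,-0.6,0,0,0,0,0,0.12,-0.6,0,0,0,0,0,0.12,-0.6,0,0,0,0,0,0.12,-0.6,0,0,0,0,0,0.12,-0.6,0,0,0,0,0,0.12,-0.6,0,0,0,0,0,0.12,-0.6,0,0,0,0,0,0.12,-0.6],
)

```text
clock: 4.25
position: [0.3558, 0.283, 0.1401]
ee_rot: [0.0, 0.913, 0.407, -0.001]
contact_force: [-0.5, -0.2, 0.1]
width: 0.0324
gripper_force: 30.0
```

```bash
python3 - <<'E'
from h import *
o=[]
for n in("top","scene"):
    i=manip.get_image(n); p=proj(i,(.356,.284,.12)).astype(int)
    o.append(cv2.resize(i["pixels"][p[1]-40:p[1]+40,p[0]-48:p[0]+48],(400,333),interpolation=cv2.INTER_CUBIC))
cv2.imwrite("pics/b.png",np.hstack(o)); print(manip.get_state()["contact_force"])
E
```

```text
[-0.36980753  0.21828124 -0.48015866]
```

View pics/b.png

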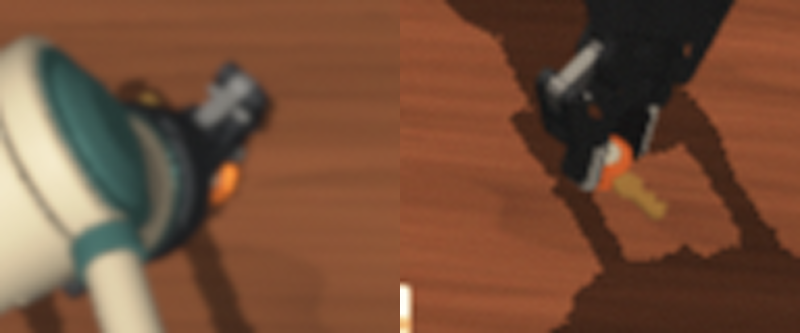

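```bash
python3 - <<'E'
from h import *
i=manip.get_image("scene"); p=proj(i,(.356,.284,.12)).astype(int)
im=i["pixels"]; H,S,V=cv2.split(cv2.cvtColor(im,cv2.COLOR_BGR2HSV))
f=lambda u,v:(p[0]-48+u/4.167,p[1]-40+v/4.167)
for n,q,z in(("tip",(262,212),.126),("root",(218,178),.126),("discR",(232,150),.1325),("white",(212,155),.1325)):
    print(n,ray(i,f(*q),z)[:2])
t=np.radians(48); print("expect tip",.3558+.05*np.cos(t),.283+.05*np.sin(t))
E
```

```text
tip [0.3922455  0.31519936]
root [0.36946232 0.29148352]
discR [0.3528022  0.29804432]
white [0.35843606 0.28696373]
expect tip 0.38925653031794294 0.3201572412738697
```

Tip and tag lie where a centred grip puts them. Carry it over the orange tray.

Call:
move_arm(
  steps=[0,0,0.111,0.233,-0.511,0,-0.6,0,0,0.111,0.233,-0.511,0,-0.6,0,0,0.111,0.233,-0.511,0,-0.6,0,0,0.111,0.233,-0.511,0,-0.6,0,0,0.111,0.233,-0.511,0,-0.6,0,0,0.111,0.233,-0.511,0,-0.6,0,0,0.111,0.233,-0.511,0,-0.6,0,0,0.111,0.233,-0.511,0,-0.6,0,0,0.111,0.233,-0.511,0,-0.6,0,0,0.111,0.233,-0.511,0,-0.6],
)

```text
clock: 5.4
position: [0.5481, -0.1378, 0.1408]
ee_rot: [0.0, 0.72, 0.694, 0.0]
contact_force: [0.7, 0.3, 0.1]
width: 0.0323
gripper_force: 30.1
```

Call:
move_arm(
  steps=[0,0,0,0.041,-0.09,0,-0.6,0,0,0,0.041,-0.09,0,-0.6,0,0,0,0.041,-0.09,0,-0.6,0,0,0,0.041,-0.09,-0.03,-0.6,0,0,0,0.041,-0.09,-0.06,-0.6,0,0,0,0.041,-0.09,-0.08,-0.6,0,0,0,0.041,-0.09,-0.095,-0.6,0,0,0,0.041,-0.09,-0.1,-0.6,0,0,0,0.041,-0.09,-0.1,-0.6,0,0,0,0.041,-0.09,-0.1,-0.6],
)

```text
clock: 6.4
position: [0.5891, -0.2257, 0.0416]
ee_rot: [0.001, 0.719, 0.695, 0.0]
contact_force: [0.2, 0.0, -0.2]
width: 0.0322
gripper_force: 30.1
```

```bash
python3 - <<'E'
from h import *
o=[]
for n in("top","scene"):
    i=manip.get_image(n); p=proj(i,(.588,-.25,.01)).astype(int)
    o.append(cv2.resize(i["pixels"][p[1]-50:p[1]+50,p[0]-60:p[0]+60],(400,333),interpolation=cv2.INTER_CUBIC))
cv2.imwrite("pics/c.png",np.hstack(o)); s=manip.get_state();print(s["position"],s["contact_force"])
E
```

```text
[ 0.58929502 -0.22599268  0.04202102] [-0.17848409 -0.34059003  0.1049167 ]
```

View pics/c.png

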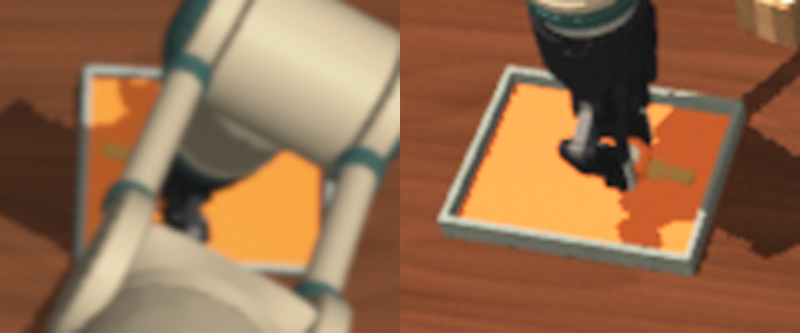

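The key is held level over the tray floor, inside the rim with a margin on both sides. Lower and release gently.

Call:
move_arm(
  steps=[0,0,0,0,-0.001,-0.006,-0.6,0,0,0,0,-0.001,-0.01,-0.6,0,0,0,0,-0.001,-0.012,-0.6,0,0,0,0,-0.001,-0.0135,-0.6,0,0,0,0,-0.001,-0.015,-0.6,0,0,0,0,-0.001,-0.015,-0.6,0,0,0,0,-0.001,-0.015,-0.1,0,0,0,0,-0.001,-0.015,0.1,0,0,0,0,-0.001,-0.015,0.1,0,0,0,0,-0.001,-0.015,0.1],
)

```text
clock: 7.5
position: [0.5886, -0.2268, 0.0257]
ee_rot: [0.0, 0.719, 0.695, 0.0]
contact_force: [0.2, -0.6, -0.2]
width: 0.0468
gripper_force: 0.0
```

Call:
move_arm(
  steps=[0,0,0,0,0,0.05,0.1,0,0,0,0,0,0.1,0.2,0,0,-0.101,-0.253,-0.065,0.1,0.2,0,0,-0.101,-0.253,-0.065,0.1,0.2,0,0,-0.101,-0.253,-0.065,0.1,0.2,0,0,-0.101,-0.253,-0.065,0.1,0.2,0,0,-0.101,-0.253,-0.065,0.1,0.2,0,0,-0.101,-0.253,-0.065,0.1,0.2,0,0,-0.101,-0.253,-0.065,0.045,0.2,0,0,-0.101,-0.253,-0.065,0.045,0.2],
)

```text
clock: 8.5
position: [0.3334, -0.2896, 0.068]
ee_rot: [-0.004, 0.9, 0.435, -0.001]
contact_force: [-1.0, 1.5, 0.8]
width: 0.0513
gripper_force: 0.0
```

```bash
python3 - <<'E'
from h import *
o=[]
for n,X in(("top",(.588,-.25,.01)),("scene",(.588,-.25,.01)),("scene",(.336,-.291,.01))):
    i=manip.get_image(n); p=proj(i,X).astype(int)
    o.append(cv2.resize(i["pixels"][p[1]-50:p[1]+50,p[0]-40:p[0]+40],(264,330),interpolation=cv2.INTER_CUBIC))
cv2.imwrite("pics/d.png",np.hstack(o)); s=manip.get_state();print(s["position"],s["ee_rot"],s["contact_force"])
E
```

```text
[ 0.33628984 -0.29188808  0.07109736] [-1.14841812e-04  9.00074057e-01  4.35736929e-01  8.06625810e-05] [ 0.48325578  0.12594069 -0.42038468]
```

View pics/d.png

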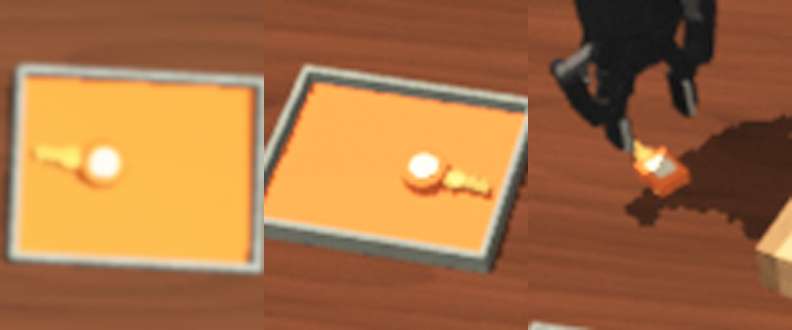

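The round key lies flat in the tray and the jaws straddle the square key. Descend, close and lift.

Call:
move_arm(
  steps=[0,0,0,0,0,-0.035,0.2,0,0,0,0,0,-0.045,0.2,0,0,0,0,0,-0.049,0.2,0,0,0,0,0,-0.049,0.1,0,0,0,0,0,-0.049,-0.4,0,0,0,0,0,-0.049,-0.6,0,0,0,0,0,-0.049,-0.6,0,0,0,0,0,-0.049,-0.6,0,0,0,0,0,-0.049,-0.6,0,0,0,0,0,-0.049,-0.6],
)

```text
clock: 9.65
position: [0.3363, -0.2925, 0.0229]
ee_rot: [0.001, 0.9, 0.435, 0.0]
contact_force: [0.6, 0.8, 5.8]
width: 0.0286
gripper_force: 30.2
```

Call:
move_arm(
  steps=[0,0,0,0,0,0.03,-0.6,0,0,0,0,0,0.06,-0.6,0,0,0,0,0,0.1,-0.6,0,0,0.101,0.252,0.012,0.1,-0.6,0,0,0.101,0.252,0.012,0.1,-0.6,0,0,0.101,0.252,0.012,0.1,-0.6,0,0,0.101,0.252,0.012,0.1,-0.6,0,0,0.101,0.252,0.012,0.1,-0.6,0,0,0.101,0.252,0.012,0.1,-0.6,0,0,0.101,0.252,0.012,0.1,-0.6],
)

```text
clock: 10.65
position: [0.5881, -0.2792, 0.1211]
ee_rot: [-0.001, 0.719, 0.695, -0.0]
contact_force: [-0.2, 0.2, -1.2]
width: 0.0292
gripper_force: 30.2
```

```bash
python3 - <<'E'
from h import *
o=[]
for n,X in(("top",(.588,-.25,.01)),("scene",(.588,-.25,.05))):
    i=manip.get_image(n); p=proj(i,X).astype(int)
    o.append(cv2.resize(i["pixels"][p[1]-50:p[1]+50,p[0]-60:p[0]+60],(400,333),interpolation=cv2.INTER_CUBIC))
cv2.imwrite("pics/e.png",np.hstack(o)); s=manip.get_state();print(s["position"],s["ee_rot"],s["contact_force"])
E
```

```text
[ 0.58600195 -0.27940669  0.12143881] [-1.03428688e-03  7.19546791e-01  6.94443012e-01 -4.98665065e-04] [-0.57111333  0.08848912 -0.63597712]
```

View pics/e.png

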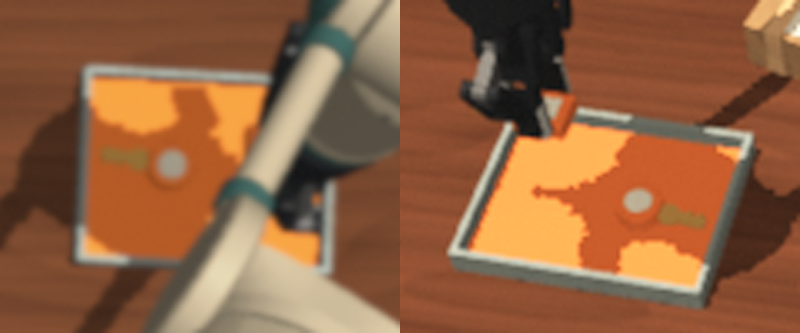

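The square key is held level above the right half of the tray. Lower, release and rise.

Call:
move_arm(
  steps=[0,0,0,0.001,-0.001,-0.04,-0.6,0,0,0,0.001,-0.001,-0.07,-0.6,0,0,0,0.001,-0.001,-0.085,-0.6,0,0,0,0.001,-0.001,-0.09,-0.6,0,0,0,0.001,-0.001,-0.093,-0.6,0,0,0,0.001,-0.001,-0.0945,-0.6,0,0,0,0.001,-0.001,-0.0945,-0.6,0,0,0,0.001,-0.001,-0.0945,-0.1,0,0,0,0.001,-0.001,-0.0945,0,0,0,0,0.001,-0.001,-0.0945,0],
)

```text
clock: 11.75
position: [0.5889, -0.2808, 0.0279]
ee_rot: [0.0, 0.719, 0.695, 0.0]
contact_force: [-0.1, 0.0, -0.4]
width: 0.0424
gripper_force: 0.0
```

Call:
move_arm(
  steps=[0,0,0,0,0,0.05,0.1,0,0,0,0,0,0.1,0.76,0,0,0.211,-0.181,0.1285,0.1,0.76,0,0,0.211,-0.181,0.1285,0.1,0.76,0,0,0.211,-0.181,0.1285,0.1,0.76,0,0,0.211,-0.181,0.1285,0.1,0.76,0,0,0.211,-0.181,0.1285,0.1,0.76,0,0,0.211,-0.181,0.1285,0.1,0.76,0,0,0.211,-0.181,0.1285,0.1,0.76,0,0,0.211,-0.181,0.1285,0.1,0.76],
)

```text
clock: 12.75
position: [0.4075, -0.1521, 0.1279]
ee_rot: [0.001, 0.198, 0.98, -0.0]
contact_force: [1.0, 0.4, 0.4]
width: 0.0751
gripper_force: 0.0
```

```bash
python3 - <<'E'
from h import *
o=[]
for n,X in(("top",(.5,-.2,.03)),("scene",(.45,-.2,.05))):
    i=manip.get_image(n); p=proj(i,X).astype(int)
    o.append(cv2.resize(i["pixels"][p[1]-75:p[1]+75,p[0]-72:p[0]+72],(400,417),interpolation=cv2.INTER_CUBIC))
cv2.imwrite("pics/f.png",np.hstack(o)); s=manip.get_state();print(s["position"],s["ee_rot"],s["contact_force"])
# top-face corner rays: initial images, brown parcel top plane
im=cv2.imread("pics/scene0.png"); B,G,R=[im[...,k].astype(int) for k in range(3)]
E
```

```text
[ 0.40764096 -0.15222684  0.1276988 ] [ 4.15245439e-04  2.01654393e-01  9.79456647e-01 -9.95860949e-05] [-0.56760702  0.91509731  0.61944317]
```

View pics/f.png

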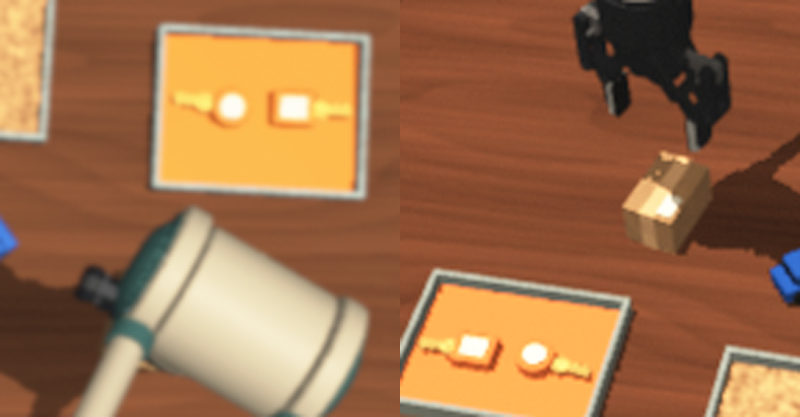

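Both keys lie flat in the orange tray, and the jaws are above the brown parcel. Finish the turn, descend and grip.

Call:
move_arm(
  steps=[0,0,0.02,0,0,0,0.76,0,0,0.02,0,0,-0.03,0.76,0,0,0.02,0,0,-0.06,0.76,0,0,0.02,0,0,-0.08,0.76,0,0,0.02,0,0,-0.0905,0.76,0,0,0.02,0,0,-0.0905,0.4,0,0,0.02,0,0,-0.0905,0,0,0,0.02,0,0,-0.0905,-0.1,0,0,0.02,0,0,-0.0905,-0.1,0,0,0.02,0,0,-0.0905,-0.1],
  squeeze=45,
)

```text
clock: 13.85
position: [0.4079, -0.1524, 0.0374]
ee_rot: [0.001, 0.14, 0.99, -0.0]
contact_force: [0.1, 0.3, 2.0]
width: 0.0492
gripper_force: 48.5
```

Call:
move_arm(
  steps=[0,0,0,0,0,0.03,-0.1,0,0,0,0,0,0.07,-0.1,0,0,0,0,0,0.1,-0.1,0,0,0.038,0.223,0.13,0.1,-0.1,0,0,0.038,0.223,0.13,0.1,-0.1,0,0,0.038,0.223,0.13,0.1,-0.1,0,0,0.038,0.223,0.13,0.1,-0.1,0,0,0.038,0.223,0.13,0.1,-0.1,0,0,0.038,0.223,0.13,0.1,-0.1,0,0,0.038,0.223,0.13,0.1,-0.1],
)

```text
clock: 14.85
position: [0.6314, -0.0212, 0.1361]
ee_rot: [-0.0, 0.02, 1.0, 0.0]
contact_force: [-0.7, -0.6, -2.6]
width: 0.0493
gripper_force: 48.1
```

```bash
python3 - <<'E'
from h import *
o=[]
for n,X in(("top",(.63,.02,.03)),("scene",(.63,.0,.05))):
    i=manip.get_image(n); p=proj(i,X).astype(int)
    o.append(cv2.resize(i["pixels"][p[1]-60:p[1]+60,p[0]-72:p[0]+72],(400,333),interpolation=cv2.INTER_CUBIC))
cv2.imwrite("pics/g.png",np.hstack(o)); s=manip.get_state();print(s["position"],s["ee_rot"],s["contact_force"])
E
```

```text
[ 0.62894853 -0.02252594  0.13623429] [-1.41780906e-03  2.06930605e-02  9.99784862e-01 -1.26960391e-04] [-0.62917159  0.42190274 -1.60336929]
```

View pics/g.png

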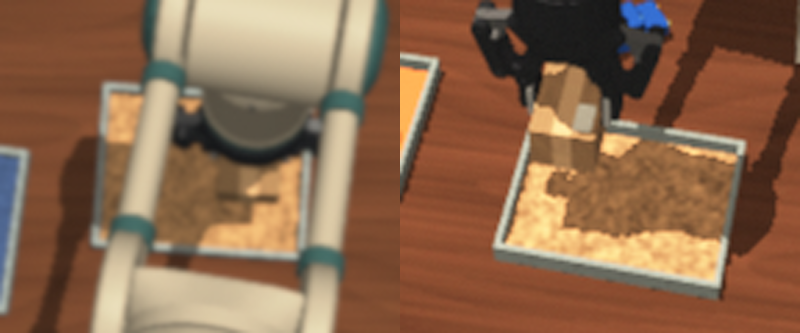

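The brown parcel hangs level, square to the tray and over its right half. Lower and release.

Call:
move_arm(
  steps=[0,0,0,0,0,-0.03,-0.1,0,0,0,0,0,-0.06,-0.1,0,0,0,0,0,-0.08,-0.1,0,0,0,0,0,-0.088,-0.1,0,0,0,0,0,-0.092,-0.1,0,0,0,0,0,-0.0935,-0.1,0,0,0,0,0,-0.0935,-0.1,0,0,0,0,0,-0.0935,0.2,0,0,0,0,0,-0.0935,0.5,0,0,0,0,0,-0.0935,0.5],
)

```text
clock: 15.95
position: [0.6312, -0.0222, 0.0442]
ee_rot: [0.001, 0.021, 1.0, -0.0]
contact_force: [-0.2, 0.2, -0.8]
width: 0.0641
gripper_force: 0.0
```

Call:
move_arm(
  steps=[0,0,0,0,0,0.05,0.5,0,0,0,0,0,0.1,0.6,0,0,0.011,-0.2,0.19,0.1,0.7,0,0,0.011,-0.2,0.19,0.1,0.7,0,0,0.011,-0.2,0.19,0.1,0.7,0,0,0.011,-0.2,0.19,0.1,0.7,0,0,0.011,-0.2,0.19,0.1,0.7,0,0,0.011,-0.2,0.19,0.1,0.7,0,0,0.011,-0.2,0.19,0.1,0.7,0,0,0.011,-0.2,0.19,0.1,0.7],
)

```text
clock: 16.95
position: [0.431, 0.1681, 0.144]
ee_rot: [0.001, -0.015, 1.0, 0.0]
contact_force: [0.7, -0.4, -0.4]
width: 0.0724
gripper_force: 0.0
```

```bash
python3 - <<'E'
from h import *
o=[]
for n,X in(("top",(.55,.08,.03)),("scene",(.5,.1,.05))):
    i=manip.get_image(n); p=proj(i,X).astype(int)
    o.append(cv2.resize(i["pixels"][p[1]-80:p[1]+80,p[0]-80:p[0]+80],(400,400),interpolation=cv2.INTER_CUBIC))
cv2.imwrite("pics/i.png",np.hstack(o)); s=manip.get_state();print(s["position"],s["ee_rot"],s["contact_force"])
E
```

```text
[0.43192989 0.16735509 0.14372096] [ 9.20987663e-04 -1.35434724e-02  9.99907859e-01 -2.17483192e-05] [-0.35797089  0.0135583   0.09370126]
```

View pics/i.png

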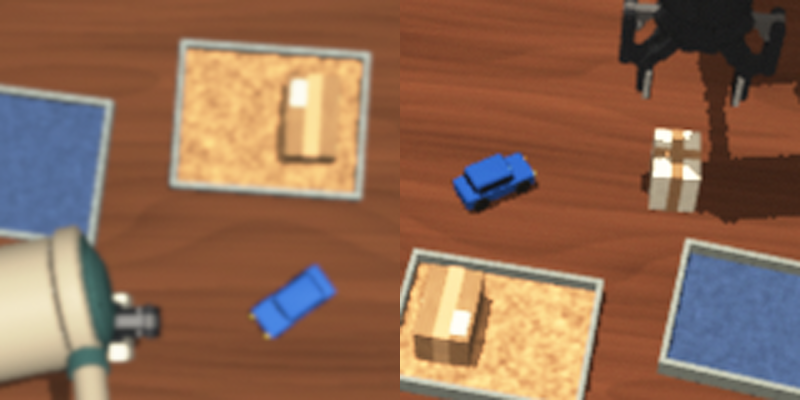

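The brown parcel stands flat in the cork tray, right side. The jaws straddle the white parcel. Descend and grip.

Call:
move_arm(
  steps=[0,0,0,0,-0.002,-0.03,0.7,0,0,0,0,-0.002,-0.06,0.7,0,0,0,0,-0.002,-0.085,0.7,0,0,0,0,-0.002,-0.0985,0.7,0,0,0,0,-0.002,-0.0985,0.5,0,0,0,0,-0.002,-0.0985,0.2,0,0,0,0,-0.002,-0.0985,0,0,0,0,0,-0.002,-0.0985,-0.2,0,0,0,0,-0.002,-0.0985,-0.2,0,0,0,0,-0.002,-0.0985,-0.2],
)

```text
clock: 18.05
position: [0.4317, 0.1658, 0.0457]
ee_rot: [0.001, -0.014, 1.0, 0.0]
contact_force: [1.2, -1.5, 4.2]
width: 0.0429
gripper_force: 47.7
```

Call:
move_arm(
  steps=[0,0,0,0,0,0.03,-0.2,0,0,0,0,0,0.07,-0.2,0,0,0,0,0,0.1,-0.2,0,0,-0.011,0.203,-0.103,0.1,-0.2,0,0,-0.011,0.203,-0.103,0.1,-0.2,0,0,-0.011,0.203,-0.103,0.1,-0.2,0,0,-0.011,0.203,-0.103,0.1,-0.2,0,0,-0.011,0.203,-0.103,0.1,-0.2,0,0,-0.011,0.203,-0.103,0.1,-0.2,0,0,-0.011,0.203,-0.103,0.1,-0.2],
)

```text
clock: 19.05
position: [0.6325, 0.0627, 0.1436]
ee_rot: [-0.002, 0.021, 1.0, 0.0]
contact_force: [-0.8, 0.2, -1.2]
width: 0.0434
gripper_force: 47.1
```

```bash
python3 - <<'E'
from h import *
o=[]
for n,X in(("top",(.63,.02,.03)),("scene",(.63,.03,.05))):
    i=manip.get_image(n); p=proj(i,X).astype(int)
    o.append(cv2.resize(i["pixels"][p[1]-60:p[1]+60,p[0]-72:p[0]+72],(400,333),interpolation=cv2.INTER_CUBIC))
cv2.imwrite("pics/j.png",np.hstack(o)); s=manip.get_state();print(s["position"],s["ee_rot"],s["contact_force"])
E
```

```text
[0.63170596 0.06346244 0.14418532] [-1.48946595e-03  2.05490109e-02  9.99787695e-01  2.90912076e-04] [-0.20604568 -0.08969048 -2.00465743]
```

View pics/j.png

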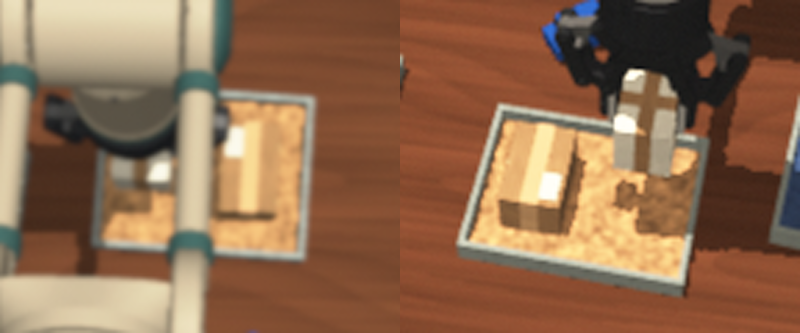

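The white parcel hangs level over the left half, clear of the brown one. Lower and release.

Call:
move_arm(
  steps=[0,0,0,0,0,-0.03,-0.2,0,0,0,0,0,-0.06,-0.2,0,0,0,0,0,-0.08,-0.2,0,0,0,0,0,-0.089,-0.2,0,0,0,0,0,-0.093,-0.2,0,0,0,0,0,-0.0945,-0.2,0,0,0,0,0,-0.0945,-0.2,0,0,0,0,0,-0.0945,0.1,0,0,0,0,0,-0.0945,0.35,0,0,0,0,0,-0.0945,0.35],
)

```text
clock: 20.15
position: [0.6342, 0.0627, 0.0512]
ee_rot: [0.001, 0.021, 1.0, 0.0]
contact_force: [-0.1, -0.4, -0.0]
width: 0.0578
gripper_force: 0.0
```

Call:
move_arm(
  steps=[0,0,0,0,0,0.05,0.35,0,0,0,0,0,0.09,0.41,0,0,-0.143,-0.174,-0.069,0.09,0.41,0,0,-0.143,-0.174,-0.069,0.09,0.41,0,0,-0.143,-0.174,-0.069,0.09,0.41,0,0,-0.143,-0.174,-0.069,0.09,0.41,0,0,-0.143,-0.174,-0.069,0.09,0.41,0,0,-0.143,-0.174,-0.069,0.09,0.41,0,0,-0.143,-0.174,-0.069,0.06,0.41,0,0,-0.143,-0.174,-0.069,0.05,0.41],
)

```text
clock: 21.15
position: [0.4583, -0.0062, 0.0993]
ee_rot: [-0.001, 0.453, 0.892, -0.0]
contact_force: [-1.3, 0.2, 0.3]
width: 0.0604
gripper_force: 0.0
```

```bash
python3 - <<'E'
from h import *
o=[]
for n,X in(("top",(.58,.02,.03)),("scene",(.53,.01,.05))):
    i=manip.get_image(n); p=proj(i,X).astype(int)
    o.append(cv2.resize(i["pixels"][p[1]-70:p[1]+70,p[0]-70:p[0]+70],(400,400),interpolation=cv2.INTER_CUBIC))
cv2.imwrite("pics/k.png",np.hstack(o)); s=manip.get_state();print(s["position"],s["ee_rot"],s["contact_force"])
E
```

```text
[ 0.45819154 -0.00607119  0.09922383] [-1.76452107e-03  4.52867125e-01  8.91576122e-01 -5.21509450e-04] [0.12665307 0.69866513 0.4257144 ]
```

View pics/k.png

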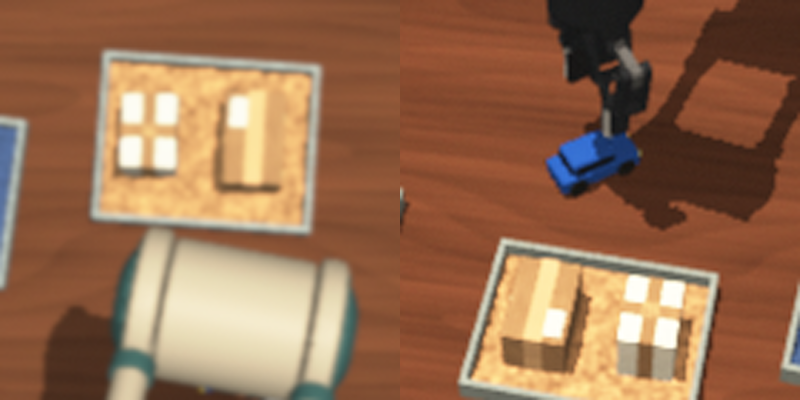

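Both parcels lie flat and apart in the cork tray, and the jaws are lined up across the car. Descend and grip.

Call:
move_arm(
  steps=[0,0,0,0,0,-0.03,0.41,0,0,0,0,0,-0.055,0.41,0,0,0,0,0,-0.068,0.41,0,0,0,0,0,-0.073,0.41,0,0,0,0,0,-0.073,0.2,0,0,0,0,0,-0.073,-0.1,0,0,0,0,0,-0.073,-0.4,0,0,0,0,0,-0.073,-0.4,0,0,0,0,0,-0.073,-0.4,0,0,0,0,0,-0.073,-0.4],
  squeeze=30,
)

```text
clock: 22.25
position: [0.4604, -0.0064, 0.0283]
ee_rot: [0.001, 0.453, 0.892, 0.0]
contact_force: [-0.4, 0.2, 6.7]
width: 0.033
gripper_force: 31.9
```

Call:
move_arm(
  steps=[0,0,0,0,0,0.03,-0.4,0,0,0,0,0,0.07,-0.4,0,0,0,0,0,0.1,-0.4,0,0,0,0.128,0.275,0.1,-0.4,0,0,0,0.128,0.275,0.1,-0.4,0,0,0,0.128,0.275,0.1,-0.4,0,0,0,0.128,0.275,0.1,-0.4,0,0,0,0.128,0.275,0.1,-0.4,0,0,0,0.128,0.275,0.1,-0.4,0,0,0,0.128,0.275,0.1,-0.4],
)

```text
clock: 23.25
position: [0.5901, 0.2745, 0.127]
ee_rot: [0.001, 0.451, 0.892, 0.003]
contact_force: [-0.4, -0.9, -1.4]
width: 0.0328
gripper_force: 31.2
```

```bash
python3 - <<'E'
from h import *
o=[]
for n,X in(("top",(.587,.268,.03)),("scene",(.58,.268,.05))):
    i=manip.get_image(n); p=proj(i,X).astype(int)
    o.append(cv2.resize(i["pixels"][p[1]-60:p[1]+60,p[0]-72:p[0]+72],(400,333),interpolation=cv2.INTER_CUBIC))
cv2.imwrite("pics/l.png",np.hstack(o)); s=manip.get_state();print(s["position"],s["ee_rot"],s["contact_force"],s["width"])
E
```

```text
[0.58728842 0.26987277 0.12653354] [-3.25220692e-04  4.51849077e-01  8.92094192e-01 -5.08142059e-04] [-0.03163196 -0.30369031 -1.22685734] 0.03281815461946953
```

View pics/l.png

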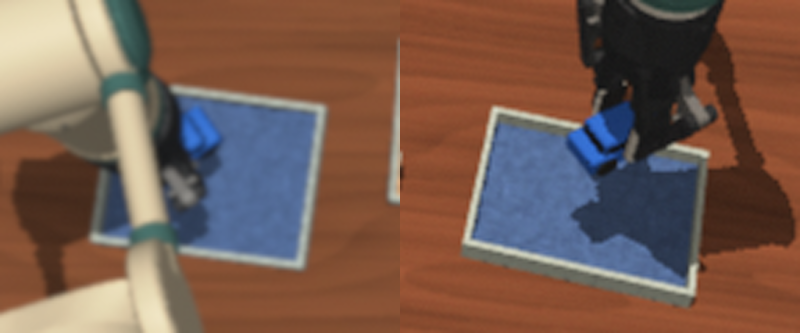

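The car is held level over the blue tray, well inside the rim. Lower, release, then rise clear.

Call:
move_arm(
  steps=[0,0,0,0,-0.002,-0.03,-0.4,0,0,0,0,-0.002,-0.06,-0.4,0,0,0,0,-0.002,-0.08,-0.4,0,0,0,0,-0.002,-0.089,-0.4,0,0,0,0,-0.002,-0.093,-0.4,0,0,0,0,-0.002,-0.0945,-0.4,0,0,0,0,-0.002,-0.0945,-0.4,0,0,0,0,-0.002,-0.0945,-0.1,0,0,0,0,-0.002,-0.0945,0.15,0,0,0,0,-0.002,-0.0945,0.15],
)

```text
clock: 24.35
position: [0.588, 0.267, 0.0335]
ee_rot: [0.0, 0.453, 0.892, 0.001]
contact_force: [-0.8, 0.2, 0.6]
width: 0.0491
gripper_force: 0.0
```

Call:
move_arm(
  steps=[0,0,0,0,0,0.04,0.15,0,0,0,0,0,0.08,0.15,0,0,0,0,0,0.12,0.15,0,0,0,-0.25,0,0.15,0.15,0,0,0,-0.25,0,0.15,0.15,0,0,0,-0.25,0,0.15,0.15,0,0,0,-0.25,0,0.15,0.15,0,0,0,-0.25,0,0.15,0.15,0,0,0,-0.25,0,0.15,0.15,0,0,0,-0.25,0,0.15,0.15],
)

```text
clock: 25.35
position: [0.3369, 0.267, 0.1837]
ee_rot: [0.001, 0.452, 0.892, 0.001]
contact_force: [-0.2, 1.0, 0.3]
width: 0.0488
gripper_force: 0.0
```

```bash
python3 - <<'E'
from h import *
i=manip.get_image("top"); a=i["pixels"][130:330,70:520]; j=manip.get_image("scene"); b=j["pixels"][150:350,80:580]
cv2.imwrite("pics/z.png",np.vstack([cv2.resize(a,(640,284),interpolation=3),cv2.resize(b,(640,256),interpolation=3)])); print(manip.get_state()["position"])
E
```

```text
[0.33892854 0.26723039 0.18334149]
```

View pics/z.png

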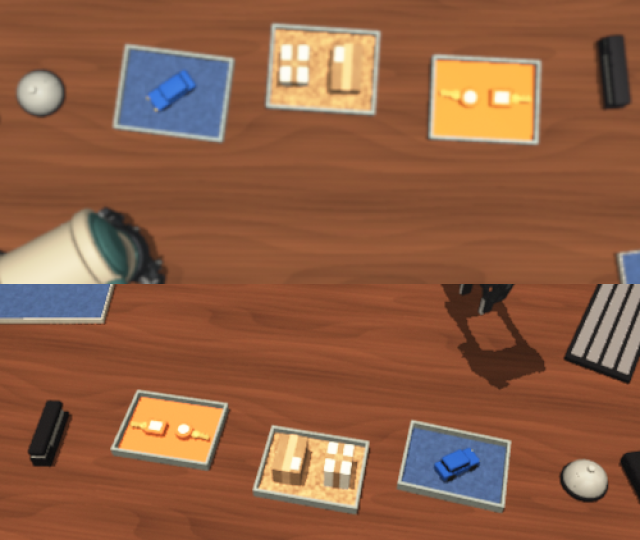

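All five items lie flat inside their trays, the bell and stapler have not moved, and the arm is clear. I'm handing in.

```bash
python3 -c "
from rig import manip
print(manip.sign_off())"
```

```text
the job is handed in; nothing more can be done
None
```

I handed the job in at about 25 s: both keys are in the orange tray, both parcels in the cork tray and the car in the blue tray, all flat and apart, with the bell and stapler untouched.

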